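Pack the door-fitting tools into their foam inserts

ROBOT

A 7-joint arm with a two-finger parallel gripper is mounted at the origin on the work surface. World frame = base frame: x ahead of the robot, y to its left, z up, the work surface at z = 0. Lengths are in m, angles in rad, forces in N, time in s.
With the tool pointing down it reaches from about 0.425 to 0.875 m from the base axis. Payload 4.7 kg.
Tool frame: the origin (TCP) lies on the mounting face of the last link; the fingertips stand 182 mm ahead of it and the grasp point (between the pads) lies 164 mm ahead of it (ctrl.finger_overhang is the distance from the TCP to the fingertips, in m); z points along the fingers, y is the line along which they close (so a half turn about z gives the same grasp; the last joint's range is limited). The gripper opens to 87 mm and grips with 3 to 60 N. Pads are 19 mm wide; open, the fingers measure 117 mm over their backs; the gripper's body (75 mm by 190 mm) begins 51 mm behind the grasp point.
Start: joints at [1.31, 0.321, -0.07, 1.45, 0.023, 1.371, -0.057], TCP at [0.176, -0.626, 0.405] pointing down, gripper open.
Joint ranges: [-2.86, 2.86], [-0.3, 2.09], [-1.38, 1.24], [0.06, 2.45], [-1.56, 4.7], [0.09, 2.05], [-2.69, 2.69]. Speed limits (rad/s): [2.57, 2.57, 3.14, 3.14, 3.14, 3.14, 3.14].

INTERFACE

Orientations are given as a rotation vector (axis times angle).
In Python, from bench import ctrl gives the robot as it stands.
- The arm moves only by the shell command python3 -m jog 'ROWS' [FORCE]. ROWS is a JSON object of lists of equal length, an entry for each row: "translation": the shift along the tool's x, y, z as a fraction of full scale, a list of three; "yaw": the turn about the tool's z as a fraction of full scale; "jaw": the closure, from 0 (fully open) to 1 (shut). In form: {"translation": [[dx, dy, dz], ...], "yaw": [yaw, ...], "jaw": [jaw, ...]}. A call has 1 to 8 rows; each row is the pose to reach, as a shift and turn from the pose commanded when the call began, along the tool's axes at that moment, turning the shorter way round; what a row does not reach only later rows make up. Full scale, the value 1, is 0.2 m for a shift and 180 degrees for a turn. A row lasts 1/8 s, in which the tool goes at most 62.5 mm and 10.7 degrees, less where a joint would pass 70% of its speed; a pose out of reach is approached as far as the arm can. A call with a number of a shift or a turn outside -1 to 1 is refused whole. A call with a gripper value outside its range is refused whole. The fingers move at their own pace and stop on an object; FORCE is the grip in N (left out, the last holds). Time passes only in rows, so rows that repeat a pose let the fingers close. It gives the time, the measured TCP pose, the force, the opening and the grip force at its end, in the units of the state.
- ctrl.get_state(): the state, without advancing time (a new reading comes with each control period).
- ctrl.get_image(name): name is "scene" or "top" or "wrist"; returns a dict with "pixels" (384x512x3 uint8, blue, green, red), "fx", "fy", "cx", "cy" (pixels), "R" (3x3) and "t" (3): a world point X has camera coordinates R X + t; the wrist camera has in their place "mount" (4x4, takes a point from camera to tool coordinates, whose origin is the TCP and whose axes are the flange's). Camera axes: x right, y down, z forward; pixel columns grow to the right and rows downward; lengths in m; the calibration is good to about 2 mm. The wrist camera is an equidistant fisheye: a pixel r from the principal point sees the ray r / f radians off the axis. A picture is of the moment at which its call begins: read the wrist's pose just before it. There is no depth.
- ctrl.close_job(): hands the job in; it is judged then, once.
Trained networks look in a picture, given as the dict that the camera call returned (one of the last four; its "shot" number tells which), for a name from the list of things; names that differ only in an ending like _2 or _b are one class to them, and where a whole thing is asked for, a point or a joint stands for the part that bears it (a point fixed in the world has none). Each returns a list of dicts, best first, with "p" (0 to 1); they miss things now and then, are a little off and sometimes report something else, mostly with a low value. They report only what shows in the picture. A call takes as long as a camera call. They do not tell look-alikes from the thing itself.
- ctrl.silhouettes(label, picture): "region" (384x512 bool, what is visible of it) and "at" ([column, row] in pixels, amid what is visible of it).
The state is a dict: "time": time; "joint_positions": joint angles; "qd": joint speeds; "joint_torque": joint torques, N m; "position": TCP position; "tool_rot": TCP orientation; "ft_force": force on the tool from outside, world axes, zero at the start; "torque": the same for the moment, N m; "grip_width": opening from 0.0 (shut) to 1.0 (fully open); "grip_force": force on a finger pad.
Only numpy, scipy, OpenCV 4.12 (cv2) and the standard library are available. Lean on these libraries where they do the work, as an engineer would, in place of code of your own. Each camera call takes 0.05 s, during which the arm holds its last target. There are 200 camera calls.

TASK

The door is hung, so pack the kit away: put the block plane, the spirit level, the tape measure and the hole saw each into the blue-bottomed foam cut-out made for it in the teal tray, the way up they stand now, sitting flat on the bottom of the cut-out (the first three may go in either way round). Set each one down gently rather than dropping it, and leave the box of screws standing where it is.

Things in the scene. Friction and masses are not known exactly. Their poses are not given: they have to be found in the camera images.
- block_plane: Grey cast-iron block plane with brass knob, on its sole, 160 (x) x 50 (y) mm, about 0.6 kg. Grip its two upright cheeks across y at the middle: 50 mm over the outsides, 34 mm high for the middle 70 mm. The sloping cap between them rises to 48 mm; knob at x = +60, 39 mm high. Loose, upright on the 3 mm green mat. Origin: centre of its underside, z up.
- torpedo_level: Yellow spirit level with black ends and green vials, on its long edge: 230 (x) x 22 (y) x 45 mm high (37 high over the middle 60 mm, 30 in the last 15 mm at each end), about 0.26 kg. Flat sides: grip across y at the middle. Loose, upright on the 3 mm green mat. Origin: centre of its underside, z up.
- tape_measure: Orange and black pocket tape measure standing on its base: 64 (x) x 38 (y) x 60 mm high, rounded top, flat sides to grip across y, about 0.2 kg. Loose, upright on the 3 mm green mat. Origin: centre of its underside, z up.
- hole_saw: Dark red round hole saw, toothed rim down, steel boss on top: 54 mm diameter, 46 mm high (49 over the boss), about 0.16 kg. Grip across the diameter, any direction. Loose, upright on the 3 mm green mat. Origin: centre of its underside, z up.
- plane_insert: Charcoal foam insert, 270 (x) x 90 (y) x 22 mm, one of four fixed side by side in the teal tray in any order. For the block plane: rectangular cut-out 176 (x) x 66 (y) mm, 10 mm deep, blue floor, centred on the insert. Origin: centre of the insert's underside; x along its length, z up; cut-out floor 12 mm up, foam face 22 mm up, tray rim 25 mm up.
- level_insert: Charcoal foam insert, 270 (x) x 90 (y) x 22 mm, one of four fixed side by side in the teal tray in any order. For the level: long narrow cut-out 246 (x) x 38 (y) mm, 10 mm deep, blue floor, centred on the insert. Origin: centre of the insert's underside; x along its length, z up; cut-out floor 12 mm up, foam face 22 mm up, tray rim 25 mm up.
- tape_insert: Charcoal foam insert, 270 (x) x 90 (y) x 22 mm, one of four fixed side by side in the teal tray in any order. For the tape measure: short rectangular cut-out 80 (x) x 54 (y) mm, 10 mm deep, blue floor, centred on the insert. Origin: centre of the insert's underside; x along its length, z up; cut-out floor 12 mm up, foam face 22 mm up, tray rim 25 mm up.
- saw_insert: Charcoal foam insert, 270 (x) x 90 (y) x 22 mm, one of four fixed side by side in the teal tray in any order. For the hole saw: round cut-out 70 mm in diameter, 10 mm deep, blue floor, centred on the insert. Origin: centre of the insert's underside; x along its length, z up; cut-out floor 12 mm up, foam face 22 mm up, tray rim 25 mm up.
- screw_box: Brown cardboard box of screws with a white band, 70 (x) x 45 (y) x 40 mm high, 0.4 kg, loose among the tools on the green mat; to be left alone. Origin: centre of its underside.
Not all that is in view belongs to the job. Leave any red look-alike of the block_plane alone.

How it is judged:
By the outcome, as a careful person would: the job done as asked, in the order asked, and still so for the second after the job is handed in, with the robot touching nothing.
It also fails if it takes over 117 s, if anything falls off the work surface, if the arm or the gripper's body presses on something with over 40 N, if the wrist force passes 120 N, or if a joint passes its speed limit or range.

## Working session

There is one attempt and no reset: what is moved stays moved. The work goes in short steps, Python scripts to look and compute and a shell command to move; the robot and the scene stay as the last step left them, time stands still between calls to the robot, and variables do not carry over. Pictures are saved under pics/ and viewed, at most 14 in all, crops included, and the job is handed in when it is done.

```bash
mkdir -p pics; ls; python3 - <<'E'
from bench import ctrl
import cv2,numpy as np
s=ctrl.get_state(); print({k:np.round(v,3).tolist() for k,v in s.items()})
for n in("top","scene"):
    p=ctrl.get_image(n); cv2.imwrite(f"pics/{n}0.png",p["pixels"])
    print(n,p["fx"],p["cx"],p["cy"],np.round(p["R"],3).tolist(),np.round(p["t"],3).tolist())
E
```

```text
pics
{'time': 0.0, 'joint_positions': [1.31, 0.322, -0.07, 1.452, 0.023, 1.371, -0.057], 'qd': [-0.001, -0.0, 0.001, 0.001, -0.002, 0.0, 0.0], 'joint_torque': [0.0, -49.129, -0.404, -31.253, -0.064, 0.044, 0.0], 'position': [0.176, -0.625, 0.404], 'tool_rot': [-3.11, -0.43, 0.001], 'ft_force': [0.421, 0.665, 0.062], 'torque': [0.021, -0.004, 0.031], 'grip_force': 0.0, 'grip_width': 0.999}
top 360.01659801434806 261.07299960506003 196.4185314754736 [[-0.014, -1.0, -0.013], [-0.988, 0.016, -0.156], [0.156, 0.011, -0.988]] [0.014, 0.395, 0.889]
scene 411.98033067990457 260.2704127494424 189.32601369116324 [[-0.446, 0.895, 0.013], [0.672, 0.345, -0.655], [-0.591, -0.283, -0.756]] [0.176, -0.256, 1.577]
```

View pics/top0.png

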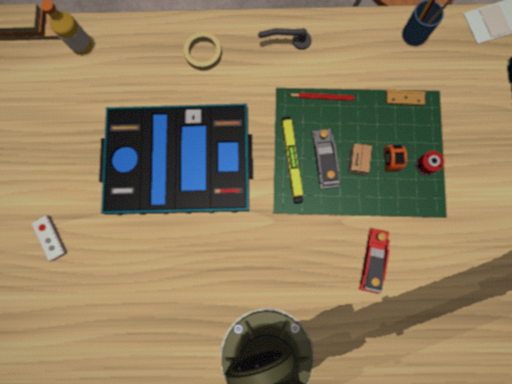

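View pics/scene0.png

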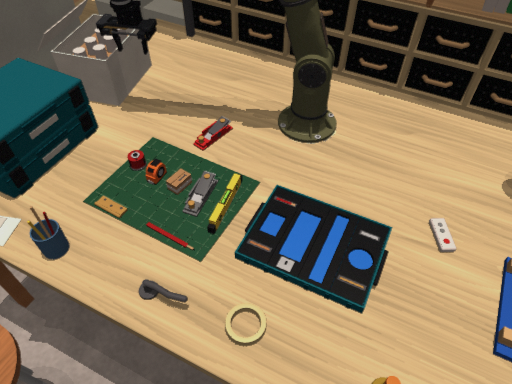

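Top view: level (292,160), grey plane (327,158), screw box (361,158), tape (396,157), hole saw (431,161), red look-alike plane (375,260). Tray cut-outs, left to right: saw (124,160), level (159,160), plane (193,158), tape (228,157). A pale block sits near the end of the plane cut-out (193,117).

```bash
cat > h.py <<'E'
import numpy as np,cv2
from scipy.spatial.transform import Rotation as Ro
from bench import ctrl
NM=["block_plane","torpedo_level","tape_measure","hole_saw","screw_box","plane_insert","level_insert","tape_insert","saw_insert"]
def shot(n):
    s=ctrl.get_state(); p=ctrl.get_image(n)
    if n=="wrist":
        T=np.eye(4);T[:3,:3]=Ro.from_rotvec(s["tool_rot"]).as_matrix();T[:3,3]=s["position"]
        M=T@np.array(p["mount"]); p["Rw"],p["C"]=M[:3,:3],M[:3,3]
    else:
        R=np.array(p["R"]); p["Rw"]=R.T; p["C"]=-R.T@np.array(p["t"])
    p["fish"]=n=="wrist"; return p
def ray(p,uv):
    uv=np.atleast_2d(np.asarray(uv,float)); a=np.c_[(uv[:,0]-p["cx"])/p["fx"],(uv[:,1]-p["cy"])/p["fy"]]
    if p["fish"]:
        r=np.linalg.norm(a,axis=1,keepdims=True)+1e-12; d=np.c_[a/r*np.sin(r),np.cos(r)]
    else: d=np.c_[a,np.ones(len(a))]
    d=d@p["Rw"].T; return d/np.linalg.norm(d,axis=1,keepdims=True)
def onz(p,uv,z):
    d=ray(p,uv); return p["C"]+d*((z-p["C"][2])/d[:,2])[:,None]
def proj(p,X):
    c=(np.atleast_2d(X)-p["C"])@p["Rw"]; 
    if p["fish"]:
        n=np.linalg.norm(c[:,:2],axis=1,keepdims=True)+1e-12; a=c[:,:2]/n*np.arctan2(n,c[:,2:])
    else: a=c[:,:2]/c[:,2:]
    return a*[p["fx"],p["fy"]]+[p["cx"],p["cy"]]
def tri(pts):  # [(p,uv)]
    A=np.zeros((3,3));b=np.zeros(3)
    for p,uv in pts:
        d=ray(p,uv)[0];P=np.eye(3)-np.outer(d,d);A+=P;b+=P@p["C"]
    return np.linalg.solve(A,b)
E
python3 - <<'E'
from h import *
P={n:shot(n) for n in("top","scene")}
np.set_printoptions(precision=3,suppress=True)
for n in NM:
    o={}
    for c,p in P.items():
        L=ctrl.silhouettes(n,p); o[c]=L
        for d in L: print(n,c,round(d["p"],2),np.round(d["at"]),d["region"].sum(),onz(p,d["at"],.015)[0])
    cen=lambda d:np.argwhere(d["region"]).mean(0)[::-1]
    if o["top"] and o["scene"]: print("   tri",tri([(P["top"],cen(o["top"][0])),(P["scene"],cen(o["scene"][0]))]))
t=P["top"]["pixels"]
cv2.imwrite("pics/crop1.png",np.hstack([cv2.resize(t[95:220,95:255],(400,312),interpolation=2),cv2.resize(t[130:300,310:450],(257,312),interpolation=2)]))
E
```

```text
block_plane top 0.94 [374. 264.] 1450 [ 0.222 -0.273  0.015]
block_plane top 0.91 [324. 158.] 1272 [ 0.497 -0.16   0.015]
block_plane scene 0.9 [199. 191.] 768 [ 0.491 -0.173  0.015]
block_plane scene 0.66 [214. 133.] 646 [ 0.229 -0.271  0.015]
   tri [ 0.216 -0.395 -0.402]
torpedo_level top 0.74 [294. 160.] 856 [ 0.495 -0.08   0.015]
torpedo_level scene 0.88 [222. 208.] 754 [ 0.518 -0.071  0.015]
   tri [ 0.497 -0.076  0.009]
tape_measure top 0.88 [394. 156.] 514 [ 0.499 -0.344  0.015]
tape_measure scene 0.63 [155. 172.] 390 [ 0.487 -0.348  0.015]
   tri [ 0.493 -0.34   0.027]
hole_saw top 0.74 [432. 161.] 503 [ 0.485 -0.442  0.015]
hole_saw scene 0.83 [138. 161.] 273 [ 0.471 -0.431  0.015]
   tri [ 0.477 -0.43   0.025]
screw_box scene 0.59 [180. 182.] 403 [ 0.487 -0.247  0.015]
screw_box scene 0.28 [328. 249.] 2609 [0.51  0.276 0.015]
plane_insert top 0.8 [191. 162.] 3528 [0.494 0.192 0.015]
plane_insert scene 0.66 [303. 237.] 2459 [0.505 0.194 0.015]
plane_insert scene 0.44 [154. 171.] 378 [ 0.486 -0.354  0.015]
   tri [0.504 0.186 0.008]
level_insert top 0.85 [162. 156.] 3548 [0.511 0.269 0.015]
level_insert scene 0.87 [331. 251.] 2516 [0.51  0.285 0.015]
level_insert scene 0.4 [302. 239.] 2288 [0.513 0.195 0.015]
   tri [0.504 0.278 0.009]
tape_insert top 0.7 [228. 159.] 3531 [0.5   0.093 0.015]
tape_insert scene 0.8 [273. 225.] 2269 [0.504 0.098 0.015]
   tri [0.505 0.093 0.01 ]
saw_insert top 0.89 [122. 157.] 3495 [0.51  0.377 0.015]
saw_insert scene 0.58 [358. 263.] 2610 [0.514 0.367 0.015]
   tri [0.504 0.371 0.007]
```

View pics/crop1.png

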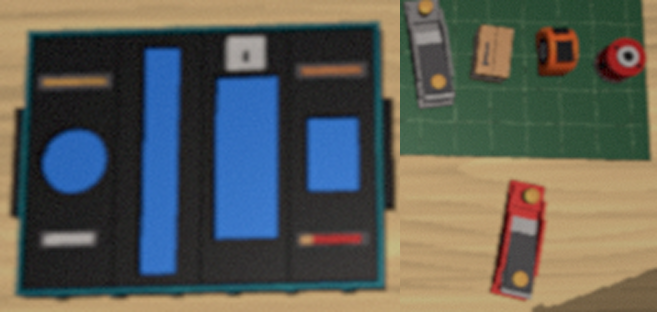

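The grey plane (327,158) is the described one (grey cast iron, on the mat). The one at (375,260) is red, so it is the look-alike to leave. The crop shows the pale block resting clear of the plane cut-out. Next I move the wrist over the mat.

```bash
cat >> h.py <<'E'
def goto(x,y,zt,yawdeg=0):
    "fractions from the current pose to fingertip target (x,y), TCP z=zt, tool x-axis at world angle yawdeg (mod 180)"
    s=ctrl.get_state();R=Ro.from_rotvec(s["tool_rot"]).as_matrix()
    d=R.T@(np.array([x,y,zt])-s["position"])
    a=np.degrees(np.arctan2(R[1,0],R[0,0])); dy=(a-yawdeg+90)%180-90
    print("t",round(s["time"],2),"pos",np.round(s["position"],4),"ang",round(a,2),"tilt",np.round(R[:2,2],4),"-> shift frac",np.round(d/.2,4),"yaw frac",round(dy/180,4))
E
python3 -m jog '{"translation":[[0.9,-0.6,0],[0.9,-0.6,0],[0.9,-0.6,0],[0.9,-0.6,0],[0.9,-0.6,0]],"yaw":[0.087,0.087,0.087,0.087,0.087],"jaw":[0,0,0,0,0]}'
python3 -c "
from h import *
goto(.44,-.28,.40)
print(np.round(ctrl.get_image('wrist')['mount'],3))"
```

```text
time: 1.72
position: [0.3193, -0.4591, 0.4052]
tool_rot: [3.141, 0.011, 0.001]
ft_force: [0.3, -1.0, -0.1]
grip_width: 1.0
grip_force: 0.0
t 1.73 pos [ 0.3193 -0.4591  0.4052] ang 0.41 tilt [ 0.001  -0.0003] -> shift frac [ 0.6096 -0.8911  0.0265] yaw frac 0.0023
[[ 0.001 -0.964 -0.267  0.073]
 [ 1.     0.001 -0.     0.001]
 [ 0.    -0.267  0.964  0.02 ]
 [ 0.     0.     0.     1.   ]]
```

```bash

python3 -m jog '{"translation":[[0.9,-0.5,0],[0.9,-0.5,0],[0.9,-0.5,0],[0.9,-0.5,0],[0.9,-0.5,0]],"yaw":[0,0,0,0,0],"jaw":[0,0,0,0,0]}' | head -2
cat > look.py <<'E'
import sys,pickle
from h import *
tag,names=sys.argv[1],sys.argv[2].split(",")
p=shot("wrist"); p["sil"]={n:ctrl.silhouettes(n,p) for n in names}
pickle.dump(p,open(tag+".pkl","wb")); cv2.imwrite(f"pics/{tag}.png",p["pixels"])
for n in names:
    for d in p["sil"][n]: print(tag,n,round(d["p"],2),np.round(d["at"]),d["region"].sum(),np.round(onz(p,np.argwhere(d["region"]).mean(0)[::-1],.03)[0],3))
E
python3 look.py m1 block_plane,torpedo_level,tape_measure,hole_saw,screw_box
python3 -m jog '{"translation":[[0,-0.9,0],[0,-0.9,0],[0,-0.9,0],[0,-0.9,0],[0,-0.9,0]],"yaw":[0,0,0,0,0],"jaw":[0,0,0,0,0]}' | head -2
python3 look.py m2 block_plane,torpedo_level,tape_measure,hole_saw,screw_box
python3 -c "
import cv2,numpy as np
cv2.imwrite('pics/m12.png',cv2.resize(np.hstack([cv2.imread('pics/m1.png'),cv2.imread('pics/m2.png')]),(800,300),interpolation=3))"
```

```text
time: 2.4
position: [0.4969, -0.3619, 0.4042]
m1 block_plane 0.77 [107. 172.] 4439 [ 0.501 -0.172  0.03 ]
m1 block_plane 0.75 [206. 300.] 686 [ 0.308 -0.296  0.03 ]
m1 torpedo_level 0.93 [ 51. 154.] 3587 [ 0.517 -0.078  0.03 ]
m1 tape_measure 0.94 [234. 170.] 1804 [ 0.495 -0.34   0.03 ]
m1 screw_box 0.69 [163. 173.] 2412 [ 0.491 -0.252  0.03 ]
time: 3.32
position: [0.4961, -0.1821, 0.4051]
m2 block_plane 0.61 [236. 167.] 5178 [ 0.503 -0.165  0.03 ]
m2 block_plane 0.58 [321. 292.] 370 [ 0.318 -0.284  0.03 ]
m2 torpedo_level 0.82 [163. 150.] 3948 [ 0.515 -0.075  0.03 ]
m2 tape_measure 0.6 [375. 171.] 2058 [ 0.494 -0.341  0.03 ]
m2 hole_saw 0.57 [427. 186.] 1523 [ 0.478 -0.427  0.03 ]
m2 screw_box 0.97 [304. 173.] 2333 [ 0.491 -0.25   0.03 ]
```

View pics/m12.png

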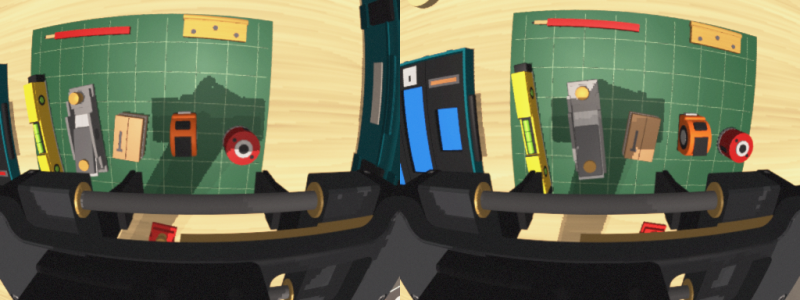

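The tools are all in view, but the gripper hides the lower half: the level's near end at (60,165) is cut off. I'll take views from nearer the base and lower, then fit the known shapes to the masks.

```bash
N=block_plane,torpedo_level,tape_measure,hole_saw,screw_box
python3 -m jog '{"translation":[[-0.35,-0.2,0.4],[-0.35,-0.2,0.4],[-0.35,-0.2,0.4],[-0.35,-0.2,0.4]],"yaw":[0,0,0,0],"jaw":[0,0,0,0]}' | head -2
python3 look.py a1 $N
python3 -m jog '{"translation":[[0,0.7,0],[0,0.7,0],[0,0.7,0],[0,0.7,0],[0,0.7,0]],"yaw":[0,0,0,0,0],"jaw":[0,0,0,0,0]}' | head -2
python3 look.py a2 $N
python3 -m jog '{"translation":[[0,0.7,0],[0,0.7,0],[0,0.7,0],[0,0.7,0],[0,0.7,0]],"yaw":[0,0,0,0,0],"jaw":[0,0,0,0,0]}' | head -2
python3 look.py a3 $N
cat > fit.py <<'E'
import pickle,sys
from h import *
from scipy.optimize import minimize
def box(l,w,h): return np.array([[a*l/2,b*w/2,c] for a in(-1,1) for b in(-1,1) for c in(0,h)])
th=np.linspace(0,2*np.pi,40); cyl=lambda d,h:np.vstack([np.c_[d/2*np.cos(th),d/2*np.sin(th),0*th+c] for c in(0,h)])
S=dict(block_plane=[box(.16,.05,.012),box(.07,.05,.034)],torpedo_level=[box(.23,.022,.03),box(.2,.022,.045)],
 tape_measure=[box(.064,.038,.04),box(.044,.038,.06)],hole_saw=[cyl(.054,.046)],screw_box=[box(.07,.045,.04)])
def fit(n,views,g):
    V=[]
    for t in views:
        p=pickle.load(open(t+".pkl","rb"))
        for d in p["sil"][n]:
            c=onz(p,np.argwhere(d["region"]).mean(0)[::-1],.03)[0]
            if np.hypot(*(c[:2]-g[:2]))<.035: V.append((t,p,cv2.resize(d["region"].astype(np.float32),None,fx=3,fy=3,interpolation=1)>.5)); break
    def iou(q,v):
        t,p,m=v; c,s=np.cos(q[2]),np.sin(q[2]); im=np.zeros(m.shape,np.uint8)
        for b in S[n]:
            X=b@np.array([[c,s,0],[-s,c,0],[0,0,1]])+[q[0],q[1],q[3]]
            h=cv2.convexHull(((proj(p,X)*3+1)*16).astype(np.int32)); cv2.fillConvexPoly(im,h,1,shift=4)
        im=im>0; return (im&m).sum()/(im|m).sum()
    def cost(q): return -np.mean([iou(q,v) for v in V])+ (10*(q[3]-.003))**2*.05
    best=None
    for a in ([0] if n=="hole_saw" else np.radians([-25,-10,5,20])):
        q0=np.array([g[0],g[1],g[2]+a,.003]); sim=np.vstack([q0]+[q0+e for e in np.diag([.012,.012,.12,.008])])
        r=minimize(cost,q0,method="Nelder-Mead",options=dict(initial_simplex=sim,xatol=1e-4,fatol=1e-4))
        if best is None or r.fun<best.fun: best=r
    q=best.x; print(n,"xy",np.round(q[:2],4),"deg",round(np.degrees(q[2]),1),"z",round(q[3],4),"iou",[(v[0],round(iou(q,v),3)) for v in V])
    return q
if __name__=="__main__":
    G=dict(block_plane=(.495,-.165,0),torpedo_level=(.497,-.076,0),tape_measure=(.493,-.34,0),hole_saw=(.477,-.43,0),screw_box=(.488,-.25,0))
    for n in sys.argv[2].split(","): fit(n,sys.argv[1].split(","),G[n])
E
python3 fit.py a1,a2,a3 $N
python3 -c "
import cv2,numpy as np
cv2.imwrite('pics/a123.png',cv2.resize(np.hstack([cv2.imread(f'pics/a{i}.png')[:250] for i in(1,3)]),(800,195),interpolation=3))"
```

```text
time: 4.12
position: [0.4272, -0.1417, 0.3255]
a1 block_plane 0.59 [276. 116.] 8494 [ 0.498 -0.164  0.03 ]
a1 block_plane 0.55 [350. 362.] 178 [ 0.181 -0.283  0.03 ]
a1 torpedo_level 0.71 [183. 114.] 7310 [ 0.495 -0.076  0.03 ]
a1 torpedo_level 0.43 [361. 122.] 4188 [ 0.491 -0.249  0.03 ]
a1 tape_measure 0.73 [440. 128.] 3080 [ 0.493 -0.341  0.03 ]
a1 hole_saw 0.7 [490. 150.] 1856 [ 0.478 -0.424  0.03 ]
a1 screw_box 0.77 [362. 123.] 4044 [ 0.491 -0.249  0.03 ]
time: 5.05
position: [0.4274, -0.2793, 0.3247]
a2 block_plane 0.75 [261. 291.] 922 [ 0.312 -0.29   0.03 ]
a2 block_plane 0.57 [138. 122.] 8204 [ 0.496 -0.17   0.03 ]
a2 torpedo_level 0.85 [ 61. 121.] 6903 [ 0.495 -0.081  0.03 ]
a2 tape_measure 0.62 [321. 119.] 3442 [ 0.494 -0.341  0.03 ]
a2 hole_saw 0.64 [405. 143.] 2974 [ 0.477 -0.429  0.03 ]
a2 screw_box 0.88 [221. 119.] 4095 [ 0.49 -0.25  0.03]
time: 5.98
position: [0.4278, -0.419, 0.3247]
a3 block_plane 0.7 [162. 301.] 331 [ 0.296 -0.315  0.03 ]
a3 block_plane 0.61 [ 37. 132.] 5893 [ 0.495 -0.177  0.03 ]
a3 torpedo_level 0.6 [  4. 190.] 1121 [ 0.431 -0.108  0.03 ]
a3 tape_measure 0.85 [170. 119.] 3501 [ 0.493 -0.339  0.03 ]
a3 hole_saw 0.75 [268. 136.] 3020 [ 0.476 -0.431  0.03 ]
a3 screw_box 0.91 [ 89. 126.] 3693 [ 0.49  -0.254  0.03 ]
block_plane xy [ 0.4964 -0.1644] deg 5.5 z 0.0062 iou [('a1', np.float64(0.953)), ('a2', np.float64(0.908)), ('a3', np.float64(0.855))]
torpedo_level xy [ 0.4942 -0.073 ] deg 6.8 z 0.0033 iou [('a1', np.float64(0.949)), ('a2', np.float64(0.867))]
tape_measure xy [ 0.4941 -0.34  ] deg 0.6 z -0.0006 iou [('a1', np.float64(0.885)), ('a2', np.float64(0.934)), ('a3', np.float64(0.924))]
hole_saw xy [ 0.4774 -0.4303] deg -0.7 z 0.0022 iou [('a1', np.float64(0.938)), ('a2', np.float64(0.974)), ('a3', np.float64(0.98))]
screw_box xy [ 0.4905 -0.2506] deg -8.7 z 0.0034 iou [('a1', np.float64(0.968)), ('a2', np.float64(0.977)), ('a3', np.float64(0.972))]
```

View pics/a123.png

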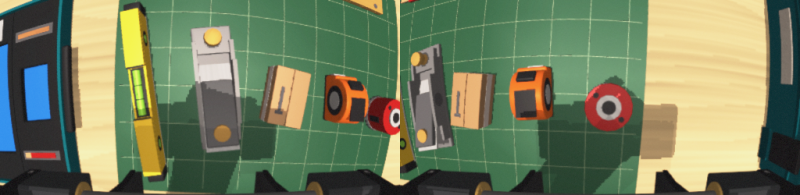

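Masks and model fits agree: underside z is about 3 mm for every tool, and all are within reach. Now the tray.

```bash
N=plane_insert,level_insert,tape_insert,saw_insert
python3 -m jog '{"translation":[[0.1,-1,0],[0.1,-1,0],[0.1,-1,0],[0.1,-1,0]],"yaw":[0,0,0,0],"jaw":[0,0,0,0]}' | sed -n 2p
python3 -m jog '{"translation":[[0,-1,0],[0,-1,0],[0,-1,0],[0,-1,0]],"yaw":[0,0,0,0],"jaw":[0,0,0,0]}' | sed -n 2p
python3 -m jog '{"translation":[[0,-0.75,0],[0,-0.75,0],[0,-0.75,0],[0,-0.75,0],[0,-0.75,0]],"yaw":[0,0,0,0,0],"jaw":[0,0,0,0,0]}' | sed -n 2p
python3 look.py t1 $N
python3 -m jog '{"translation":[[0,-0.8,0],[0,-0.8,0],[0,-0.8,0],[0,-0.8,0],[0,-0.8,0]],"yaw":[0,0,0,0,0],"jaw":[0,0,0,0,0]}' | sed -n 2p
python3 look.py t2 $N
cat > tray.py <<'E'
import pickle
from h import *
from scipy.optimize import minimize,least_squares
P=[pickle.load(open(t+".pkl","rb")) for t in("t1","t2")]+[shot("top"),shot("scene")]
th=np.linspace(0,2*np.pi,60)
def rect(l,w): return np.array([[-l/2,-w/2],[l/2,-w/2],[l/2,w/2],[-l/2,w/2]])
H=dict(plane=(rect(.176,.066),.185),level=(rect(.246,.038),.278),tape=(rect(.08,.054),.093),saw=(np.c_[.035*np.cos(th),.035*np.sin(th)],.371))
K=4
masks=[]
for p in P:
    b=cv2.resize(p["pixels"],None,fx=K,fy=K,interpolation=cv2.INTER_LINEAR).astype(int)
    masks.append((b[...,0]>130)&(b[...,0]-b[...,2]>60)&(b[...,0]-b[...,1]>35))
def poly(p,X,sh):
    im=np.zeros(sh,np.uint8); cv2.fillConvexPoly(im,cv2.convexHull(((proj(p,X)*K+(K-1)/2)*16).astype(np.int32)),1,shift=4); return im>0
def run(vis):
  for n,(o,y) in H.items():
    def ious(q):
        c,s=np.cos(q[2]),np.sin(q[2]); XY=o@np.array([[c,s],[-s,c]])+q[:2]; out=[]
        for i in vis:
            p,m=P[i],masks[i]
            f=poly(p,np.c_[XY,0*XY[:,0]+q[3]],m.shape)&poly(p,np.c_[XY,0*XY[:,0]+q[3]+.01],m.shape)
            big=cv2.dilate(f.astype(np.uint8),np.ones((41,41)))>0
            mm=m&big; out.append((f&mm).sum()/max(1,(f|mm).sum()))
        return out
    q0=np.array([.504,y,.0,.015]); r=minimize(lambda q:-np.mean(ious(q)),q0,method="Nelder-Mead",options=dict(initial_simplex=np.vstack([q0]+[q0+e for e in np.diag([.01,.01,.05,.008])]),xatol=1e-4,fatol=1e-4))
    print(n,vis,"xy",np.round(r.x[:2],4),"deg",round(np.degrees(r.x[2]),2),"floor z",round(r.x[3],4),np.round(ious(r.x),3))
run([0,1]); run([0,1,2,3])
E
python3 tray.py
```

```text
position: [0.4474, -0.2162, 0.3251]
position: [0.4463, -0.0174, 0.3252]
position: [0.4467, 0.127, 0.3246]
t1 plane_insert 0.76 [196. 118.] 22149 [0.512 0.18  0.03 ]
t1 level_insert 0.8 [114. 119.] 17353 [0.518 0.266 0.03 ]
t1 tape_insert 0.88 [289. 118.] 22935 [0.509 0.095 0.03 ]
t1 saw_insert 0.79 [ 48. 121.] 11168 [0.523 0.355 0.03 ]
position: [0.4463, 0.2877, 0.3243]
t2 plane_insert 0.85 [354. 118.] 20092 [0.515 0.19  0.03 ]
t2 level_insert 0.69 [266. 122.] 23559 [0.508 0.276 0.03 ]
t2 tape_insert 0.82 [430. 115.] 14129 [0.523 0.103 0.03 ]
t2 saw_insert 0.78 [179. 116.] 21453 [0.514 0.361 0.03 ]
plane [0, 1] xy [0.5044 0.1839] deg 0.44 floor z 0.0208 [0.969 0.961]
level [0, 1] xy [0.5006 0.2751] deg 0.42 floor z 0.0265 [0.846 0.951]
tape [0, 1] xy [0.5054 0.0931] deg 0.48 floor z 0.0175 [0.986 0.96 ]
saw [0, 1] xy [0.5029 0.3657] deg 1.14 floor z 0.0168 [0.973 0.985]
plane [0, 1, 2, 3] xy [0.5049 0.1841] deg 0.89 floor z 0.0182 [0.963 0.949 0.825 0.754]
level [0, 1, 2, 3] xy [0.5053 0.2755] deg 0.61 floor z 0.0222 [0.823 0.941 0.327 0.669]
tape [0, 1, 2, 3] xy [0.5055 0.0937] deg 0.68 floor z 0.0172 [0.967 0.958 0.94  0.946]
saw [0, 1, 2, 3] xy [0.5027 0.3669] deg 1.67 floor z 0.0151 [0.964 0.978 0.167 0.899]
```

View pics/t1.png

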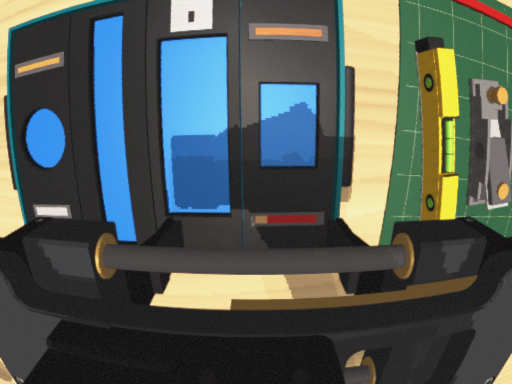

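The picture shows the tray: saw hole (46,138), level slot (108,125), plane (195,125) and tape (289,125), with floors at z≈0.017 and tray yaw ≈0.5°. The pale block (192,15) is clear of the plane cut-out. Going to the block plane first.

```bash

python3 -m jog '{"translation":[[0.13,1,0],[0.13,1,0],[0.13,1,0],[0.13,1,0]],"yaw":[0,0,0,0],"jaw":[0,0,0,0]}' | sed -n 2p
python3 -m jog '{"translation":[[0.13,1,0.2],[0.13,1,0.2],[0.13,1,0.2],[0.13,1,0.2]],"yaw":[-0.028,-0.028,-0.028,-0.028],"jaw":[0,0,0,0]}' | sed -n 2p
python3 -c "
from h import *
goto(.4964,-.1644,.20,5.5)"
```

```text
position: [0.4726, 0.0839, 0.3247]
position: [0.4982, -0.1149, 0.2838]
t 10.12 pos [ 0.4982 -0.1149  0.2838] ang 4.8 tilt [-0.0013 -0.0004] -> shift frac [-0.0291  0.2457  0.4193] yaw frac -0.0039
```

```bash

python3 -m jog '{"translation":[[-0.03,0.246,0],[-0.03,0.246,0],[-0.03,0.246,0],[-0.03,0.246,0.2],[-0.03,0.246,0.35],[-0.03,0.246,0.42],[-0.03,0.246,0.42]],"yaw":[-0.004,-0.004,-0.004,-0.004,-0.004,-0.004,-0.004],"jaw":[0.1,0.1,0.1,0.1,0.1,0.1,0.1]}'
python3 -c "
from h import *
goto(.4964,-.1644,.20,5.5)"
python3 -m jog '{"translation":[[0,0,0],[0,0,0],[0,0,0],[0,0,0],[0,0,0],[0,0,0]],"yaw":[0,0,0,0,0,0],"jaw":[0.7,0.7,0.7,0.7,0.7,0.7]}' 30
```

```text
time: 11.0
position: [0.497, -0.1593, 0.2004]
tool_rot: [-3.136, -0.163, 0.002]
ft_force: [0.9, -0.2, 0.2]
grip_width: 0.902
grip_force: 0.0
t 11.0 pos [ 0.497  -0.1593  0.2004] ang 5.96 tilt [-0.0011  0.001 ] -> shift frac [-0.0055  0.0252  0.0018] yaw frac 0.0025
time: 11.75
position: [0.4973, -0.1614, 0.2014]
tool_rot: [3.136, 0.159, 0.002]
ft_force: [-0.7, -3.6, 5.9]
grip_width: 0.576
grip_force: 30.0
```

```bash

python3 -m jog '{"translation":[[0,0,-0.2],[0,0,-0.45],[0,-0.3,-0.45],[0,-0.6,-0.45],[0.0,-0.9,-0.45],[0,-0.9,-0.45]],"yaw":[0,0,0.01,0.02,0.03,0.03],"jaw":[0.7,0.7,0.7,0.7,0.7,0.7]}'
python3 -m jog '{"translation":[[0,-0.3,0],[0,-0.6,0],[0,-0.8,0],[0,-0.8,0],[0,-0.8,0]],"yaw":[0,0,0,0,0],"jaw":[0.7,0.7,0.7,0.7,0.7]}'
python3 -c "
from h import *
goto(.5047,.184,.2155,.5)"
```

```text
time: 12.5
position: [0.4765, 0.0251, 0.2892]
tool_rot: [-3.138, -0.028, 0.006]
ft_force: [0.3, -0.4, -5.6]
grip_width: 0.572
grip_force: 30.0
time: 13.12
position: [0.4767, 0.1777, 0.2892]
tool_rot: [3.14, 0.012, -0.006]
ft_force: [0.2, -0.4, -5.7]
grip_width: 0.571
grip_force: 30.0
t 13.12 pos [0.4767 0.1777 0.2892] ang 0.45 tilt [-0.0035 -0.0011] -> shift frac [ 0.1417 -0.031   0.368 ] yaw frac -0.0003
```

```bash

python3 -m jog '{"translation":[[0.142,-0.031,0.1],[0.142,-0.031,0.2],[0.142,-0.031,0.28],[0.142,-0.031,0.28],[0.142,-0.031,0.28]],"yaw":[0,0,0,0,0],"jaw":[0.7,0.7,0.7,0.7,0.7]}'
python3 look.py p1 block_plane,plane_insert
python3 - <<'E'
from h import *
goto(.5047,.184,.2155,.5)
p=shot("top"); q=shot("scene")
cv2.imwrite("pics/p1c.png",np.hstack([cv2.resize(cv2.imread("pics/p1.png"),(400,300)),cv2.resize(q["pixels"][180:310,225:400],(400,300),interpolation=2)]))
E
```

```text
time: 13.75
position: [0.5057, 0.1849, 0.2352]
tool_rot: [3.141, 0.012, 0.001]
ft_force: [0.9, -0.6, -6.3]
grip_width: 0.572
grip_force: 30.0
p1 block_plane 0.59 [252. 189.] 15954 [0.529 0.184 0.03 ]
p1 block_plane 0.44 [504. 380.] 157 [ 0.235 -0.203  0.03 ]
p1 plane_insert 0.88 [252.  79.] 17226 [0.588 0.185 0.03 ]
p1 plane_insert 0.34 [254. 188.] 16174 [0.529 0.184 0.03 ]
t 13.9 pos [0.5059 0.1851 0.2356] ang 0.45 tilt [0.0017 0.    ] -> shift frac [-0.0064  0.0053  0.1006] yaw frac -0.0003
```

View pics/p1c.png

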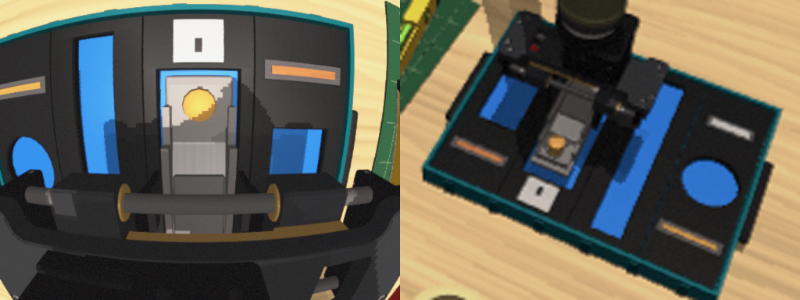

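```bash
python3 - <<'E'
import pickle
from h import *
p=pickle.load(open("p1.pkl","rb"))
r=p["sil"]["block_plane"][0]["region"]; ys=np.argwhere(r)[:,0]; 
for row in (ys.min()+2,ys.min()+6,ys.min()+12):
    c=np.where(r[row])[0]; print(row,c.min(),c.max(),onz(p,[[c.min(),row],[c.max(),row]],.045).round(4))
print(proj(p,[[.5925,.151,.027],[.5925,.217,.027]]).round(1))
E
```

```text
99 212 297 [[0.585  0.2084 0.045 ]
 [0.5854 0.1601 0.045 ]]
103 212 297 [[0.5827 0.2084 0.045 ]
 [0.5831 0.1601 0.045 ]]
109 212 297 [[0.5792 0.2084 0.045 ]
 [0.5797 0.16   0.045 ]]
[[307.4  89.5]
 [202.4  88.6]]
```

```bash

python3 -m jog '{"translation":[[-0.006,0.005,0.04],[-0.006,0.005,0.07],[-0.006,0.005,0.09],[-0.006,0.005,0.09],[-0.006,0.005,0.09]],"yaw":[0,0,0,0,0],"jaw":[0.7,0.7,0.7,0.7,0.7]}'
python3 -m jog '{"translation":[[0,0,0.005],[0,0,0.01],[0,0,0.01]],"yaw":[0,0,0],"jaw":[0.7,0.7,0.7]}' | sed -n '2p;4p'
python3 -c "
from h import *
goto(.5047,.184,.2155,.5)"
```

```text
time: 14.62
position: [0.5046, 0.184, 0.2168]
tool_rot: [-3.141, -0.012, -0.0]
ft_force: [-0.4, 0.1, -5.6]
grip_width: 0.573
grip_force: 30.0
position: [0.5046, 0.1841, 0.2155]
ft_force: [-1.9, 0.2, 3.0]
t 15.0 pos [0.5046 0.1841 0.2155] ang 0.45 tilt [ 0.0004 -0.0005] -> shift frac [ 0.0003  0.0004 -0.0002] yaw frac -0.0003
```

```bash

python3 -m jog '{"translation":[[0,0,0],[0,0,0],[0,0,0],[0,0,-0.1],[0,0,-0.3],[0,0,-0.4]],"yaw":[0,0,0,0,0,0],"jaw":[0.3,0.15,0.15,0.15,0.15,0.15]}' | sed -n '2p;4,6p'
python3 -m jog '{"translation":[[0,0.3,0],[0,0.6,0],[0,0.9,0],[0,0.9,0],[0,0.9,0]],"yaw":[-0.01,-0.02,-0.035,-0.035,-0.035],"jaw":[0.3,0.3,0.3,0.3,0.3]}' | sed -n '2p'
python3 -c "
from h import *
goto(.4942,-.073,.2,6.8)"
```

```text
position: [0.5052, 0.1846, 0.2979]
ft_force: [0.5, 0.5, -0.2]
grip_width: 0.848
grip_force: 0.0
position: [0.5059, 0.0043, 0.2951]
t 16.38 pos [0.5059 0.0043 0.2951] ang 6.71 tilt [0.0006 0.0004] -> shift frac [-0.1038  0.3774  0.4755] yaw frac -0.0005
```

```bash

python3 -m jog '{"translation":[[-0.104,0.377,0],[-0.104,0.377,0],[-0.104,0.377,0.1],[-0.104,0.377,0.3],[-0.104,0.377,0.42],[-0.104,0.377,0.475],[-0.104,0.377,0.475],[-0.104,0.377,0.475]],"yaw":[0,0,0,0,0,0,0,0],"jaw":[0.3,0.3,0.3,0.3,0.3,0.3,0.3,0.3]}'
python3 -m jog '{"translation":[[0,0,0],[0,0,0],[0,0,0],[0,0,0],[0,0,0],[0,0,0]],"yaw":[0,0,0,0,0,0],"jaw":[1,1,1,1,1,1]}' 25
python3 -m jog '{"translation":[[0,0,-0.2],[0,0,-0.45],[0,-0.3,-0.45],[0,-0.6,-0.45],[0.0,-0.85,-0.45],[0,-0.85,-0.45]],"yaw":[0,0,0.01,0.02,0.035,0.035],"jaw":[1,1,1,1,1,1]}'
python3 -c "
from h import *
goto(.5037,.2748,.2155,.5)"
```

```text
time: 17.38
position: [0.4949, -0.073, 0.2008]
tool_rot: [3.136, 0.186, 0.003]
ft_force: [0.2, -0.8, -1.1]
grip_width: 0.7
grip_force: 0.0
time: 18.12
position: [0.4941, -0.0735, 0.1997]
tool_rot: [3.136, 0.185, -0.0]
ft_force: [-0.2, -1.1, 0.8]
grip_width: 0.247
grip_force: 25.0
time: 18.88
position: [0.4728, 0.1001, 0.2896]
tool_rot: [-3.14, -0.025, 0.001]
ft_force: [-0.6, -0.4, -2.2]
grip_width: 0.257
grip_force: 25.0
t 18.88 pos [0.4728 0.1001 0.2896] ang 0.92 tilt [-0.0006  0.0016] -> shift frac [ 0.1689 -0.8701  0.3717] yaw frac 0.0023
```

```bash

python3 -m jog '{"translation":[[0.05,-0.3,0],[0.1,-0.6,0],[0.169,-0.87,0],[0.169,-0.87,0],[0.169,-0.87,0.1],[0.169,-0.87,0.2],[0.169,-0.87,0.27],[0.169,-0.87,0.27]],"yaw":[0.002,0.002,0.002,0.002,0.002,0.002,0.002,0.002],"jaw":[1,1,1,1,1,1,1,1]}'
python3 look.py l1 torpedo_level,level_insert
python3 - <<'E'
import pickle
from h import *
goto(.5037,.2748,.2155,.5)
p=pickle.load(open("l1.pkl","rb"))
d=p["sil"]["torpedo_level"]
if d:
    r=d[0]["region"]; ys=np.argwhere(r)[:,0]
    for row in (ys.min()+1,ys.min()+8):
        c=np.where(r[row])[0]; print(row,c.min(),c.max(),onz(p,[[c.min(),row],[c.max(),row]],.065).round(4))
print(proj(p,[[.627,.256,.027],[.627,.294,.027]]).round(1))
E
```

```text
time: 19.88
position: [0.5061, 0.2683, 0.2338]
tool_rot: [3.14, 0.001, -0.005]
ft_force: [-0.7, -0.6, -1.4]
grip_width: 0.247
grip_force: 25.0
l1 torpedo_level 0.85 [253. 143.] 11486 [0.555 0.267 0.03 ]
l1 level_insert 0.56 [221. 118.] 18884 [0.573 0.279 0.03 ]
t 20.02 pos [0.5069 0.2697 0.2363] ang 0.07 tilt [0.001  0.0004] -> shift frac [-0.0161 -0.0255  0.1039] yaw frac -0.0024
29 234 274 [[0.62   0.2771 0.065 ]
 [0.62   0.2573 0.065 ]]
36 232 276 [[0.6163 0.278  0.065 ]
 [0.6163 0.2563 0.065 ]]
[[272.   34.2]
 [210.9  34.9]]
```

View pics/l1.png

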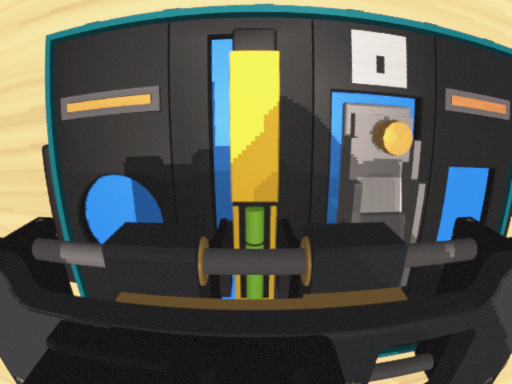

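The level is centred at y≈0.268 over the slot (x 211–272 px), so it needs about 6 mm in +y. Its end clears in x. Correct, then lower.

```bash

python3 -m jog '{"translation":[[-0.012,-0.03,0],[-0.012,-0.03,0],[-0.012,-0.03,0],[-0.012,-0.03,0.04],[-0.012,-0.03,0.08],[-0.012,-0.03,0.09],[-0.012,-0.03,0.09]],"yaw":[-0.002,-0.002,-0.002,-0.002,-0.002,-0.002,-0.002],"jaw":[1,1,1,1,1,1,1]}'
python3 -m jog '{"translation":[[0,0,0.005],[0,0,0.01],[0,0,0.01]],"yaw":[0,0,0],"jaw":[1,1,1]}' | sed -n '2p;4p'
python3 -c "
from h import *
goto(.5037,.2748,.2145,.5)"
```

```text
time: 20.9
position: [0.5041, 0.2756, 0.2173]
tool_rot: [3.141, 0.012, -0.001]
ft_force: [-0.1, -1.0, -2.1]
grip_width: 0.249
grip_force: 25.0
position: [0.5042, 0.2756, 0.2157]
ft_force: [-0.7, -0.4, -3.0]
t 21.27 pos [0.5042 0.2756 0.2157] ang 0.44 tilt [ 0.0001 -0.0001] -> shift frac [-0.0026  0.0042  0.0061] yaw frac -0.0003
```

```bash

python3 -m jog '{"translation":[[0,0,0.005],[0,0,0.005]],"yaw":[0,0],"jaw":[1,1]}' | sed -n '2p;4p'
python3 -m jog '{"translation":[[0,0,0.005],[0,0,0.005]],"yaw":[0,0],"jaw":[1,1]}' | sed -n '2p;4p'
```

```text
position: [0.5042, 0.2756, 0.2146]
ft_force: [-0.8, 0.2, -3.5]
position: [0.5042, 0.2757, 0.2138]
ft_force: [-0.2, -0.3, -1.8]
```

```bash

python3 -m jog '{"translation":[[0,0,0.004],[0,0,0.004]],"yaw":[0,0],"jaw":[1,1]}' | sed -n '2p;4p'
```

```text
position: [0.5042, 0.2758, 0.2138]
ft_force: [-1.9, -2.4, 4.7]
```

```bash

python3 -m jog '{"translation":[[0,0,0],[0,0,0],[0,0,0],[0,0,-0.1],[0,0,-0.3],[0,0,-0.45]],"yaw":[0,0,0,0,0,0],"jaw":[0.8,0.6,0.6,0.6,0.6,0.6]}' | sed -n '2p;4,6p'
python3 -m jog '{"translation":[[0,0.3,0],[0,0.6,0],[0,0.9,0],[0,1,0]],"yaw":[0,0,0,0],"jaw":[0.2,0.2,0.2,0.2]}' | sed -n '2p'
python3 -m jog '{"translation":[[0,0.3,0],[0,0.6,0],[0,0.9,0],[0,1,0]],"yaw":[0,0,0,0],"jaw":[0.2,0.2,0.2,0.2]}' | sed -n '2p'
python3 -m jog '{"translation":[[0,0.3,0],[0,0.6,0],[0,0.9,0],[0,0.9,0],[0,0.9,0]],"yaw":[0,0,0,0,0],"jaw":[0.2,0.2,0.2,0.2,0.2]}' | sed -n '2p'
python3 -c "
from h import *
goto(.4941,-.340,.2,.6)"
```

```text
position: [0.5044, 0.2762, 0.3058]
ft_force: [-0.0, 0.4, -0.0]
grip_width: 0.395
grip_force: 0.0
position: [0.506, 0.0714, 0.3041]
position: [0.507, -0.1287, 0.3042]
position: [0.5093, -0.3031, 0.3035]
t 24.4 pos [ 0.5093 -0.3031  0.3035] ang 0.51 tilt [0.0011 0.0012] -> shift frac [-0.0784  0.1846  0.5174] yaw frac -0.0005
```

```bash

python3 -m jog '{"translation":[[-0.078,0.185,0],[-0.078,0.185,0],[-0.078,0.185,0],[-0.078,0.185,0.15],[-0.078,0.185,0.35],[-0.078,0.185,0.47],[-0.078,0.185,0.517],[-0.078,0.185,0.517]],"yaw":[0,0,0,0,0,0,0,0],"jaw":[0.35,0.35,0.35,0.35,0.35,0.35,0.35,0.35]}'
python3 -m jog '{"translation":[[0,0,0],[0,0,0],[0,0,0],[0,0,0],[0,0,0],[0,0,0]],"yaw":[0,0,0,0,0,0],"jaw":[1,1,1,1,1,1]}' 25
python3 -m jog '{"translation":[[0,0,-0.2],[0,0,-0.55],[0,-0.3,-0.55],[0,-0.6,-0.55],[0.0,-0.9,-0.55],[0,-1,-0.55]],"yaw":[0,0,0,0,0,0],"jaw":[1,1,1,1,1,1]}'
python3 -m jog '{"translation":[[0,-0.3,0],[0,-0.6,0],[0,-0.9,0],[0,-0.95,0],[0,-0.95,0]],"yaw":[0,0,0,0,0],"jaw":[1,1,1,1,1]}' | sed -n '2p'
python3 -c "
from h import *
goto(.5054,.0934,.2145,.5)"
```

```text
time: 25.4
position: [0.494, -0.3403, 0.1997]
tool_rot: [-3.141, -0.015, -0.0]
ft_force: [-0.2, -0.2, 0.9]
grip_width: 0.65
grip_force: 0.0
time: 26.15
position: [0.4938, -0.3414, 0.2005]
tool_rot: [3.141, 0.012, 0.002]
ft_force: [-0.9, 1.3, 5.7]
grip_width: 0.434
grip_force: 25.0
time: 26.9
position: [0.4915, -0.1371, 0.3092]
tool_rot: [-3.141, -0.021, 0.001]
ft_force: [0.1, -0.6, -2.4]
grip_width: 0.437
grip_force: 25.0
position: [0.4904, 0.0483, 0.3092]
t 27.52 pos [0.4904 0.0483 0.3092] ang 0.5 tilt [-0.0004 -0.0007] -> shift frac [ 0.0773 -0.2252  0.4734] yaw frac -0.0
```

```bash

python3 -m jog '{"translation":[[0.077,-0.225,0],[0.077,-0.225,0],[0.077,-0.225,0.1],[0.077,-0.225,0.25],[0.077,-0.225,0.37],[0.077,-0.225,0.37],[0.077,-0.225,0.37]],"yaw":[0,0,0,0,0,0,0],"jaw":[1,1,1,1,1,1,1]}'
python3 look.py e1 tape_measure
python3 -c "
import pickle
from h import *
goto(.5054,.0934,.2145,.5)
p=pickle.load(open('e1.pkl','rb'))
print(proj(p,[[.5454,.0664,.027],[.5454,.1204,.027]]).round(1))"
```

```text
time: 28.4
position: [0.5061, 0.0924, 0.2362]
tool_rot: [3.141, 0.009, 0.001]
ft_force: [0.9, 0.5, -2.1]
grip_width: 0.437
grip_force: 25.0
e1 tape_measure 0.61 [254. 226.] 7071 [0.498 0.091 0.03 ]
t 28.5 pos [0.5062 0.0931 0.2367] ang 0.38 tilt [ 0.0021 -0.0003] -> shift frac [-0.004  -0.0014  0.111 ] yaw frac -0.0006
[[292.9 162.6]
 [209.8 162.2]]
```

View pics/e1.png

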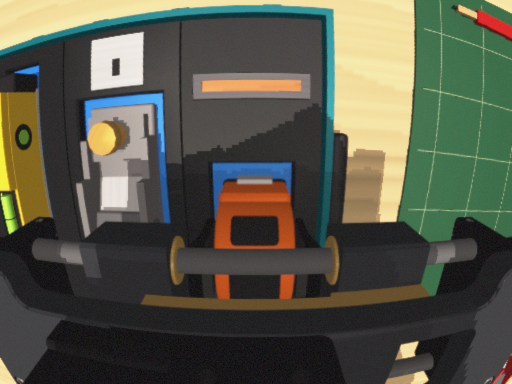

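The tape is centred over its cut-out (px 210–292, edge at row 162). The plane and level are seated in theirs.

```bash

python3 -m jog '{"translation":[[-0.004,-0.002,0.04],[-0.004,-0.002,0.08],[-0.004,-0.002,0.1],[-0.004,-0.002,0.1],[-0.004,-0.002,0.1]],"yaw":[0,0,0,0,0],"jaw":[1,1,1,1,1]}' | sed -n '2p;4p'
python3 -m jog '{"translation":[[0,0,0.005],[0,0,0.005]],"yaw":[0,0],"jaw":[1,1]}' | sed -n '2p;4p'
python3 -m jog '{"translation":[[0,0,0.005],[0,0,0.005]],"yaw":[0,0],"jaw":[1,1]}' | sed -n '2p;4p'
```

```text
position: [0.5047, 0.0941, 0.2155]
ft_force: [0.7, 0.5, -1.8]
position: [0.5046, 0.094, 0.2145]
ft_force: [-0.5, 0.4, -1.0]
position: [0.5047, 0.0942, 0.2145]
ft_force: [-3.9, -0.4, 6.5]
```

```bash

python3 -m jog '{"translation":[[0,0,0],[0,0,0],[0,0,0],[0,0,-0.1],[0,0,-0.3],[0,0,-0.5]],"yaw":[0,0,0,0,0,0],"jaw":[0.5,0.4,0.4,0.4,0.4,0.4]}' | sed -n '2p;4,6p'
python3 -m jog '{"translation":[[0,0.3,0],[0,0.6,0],[0,0.9,0],[0,1,0]],"yaw":[0,0,0,0],"jaw":[0.1,0.1,0.1,0.1]}' | sed -n '2p'
python3 -m jog '{"translation":[[0,0.3,0],[0,0.6,0],[0,0.9,0],[0,1,0],[0,1,0]],"yaw":[0,0,0,0,0],"jaw":[0.1,0.1,0.1,0.1,0.1]}' | sed -n '2p'
python3 -c "
from h import *
goto(.4774,-.4303,.2,.6)"
```

```text
position: [0.5045, 0.0944, 0.3158]
ft_force: [-0.2, -0.6, 0.3]
grip_width: 0.6
grip_force: 0.0
position: [0.5058, -0.1103, 0.3148]
position: [0.5078, -0.3063, 0.314]
t 31.5 pos [ 0.5078 -0.3063  0.314 ] ang 0.36 tilt [0.0007 0.0009] -> shift frac [-0.1564  0.6196  0.5691] yaw frac -0.0013
```

```bash

python3 -m jog '{"translation":[[-0.156,0.3,0],[-0.156,0.62,0],[-0.156,0.62,0],[-0.156,0.62,0.15],[-0.156,0.62,0.35],[-0.156,0.62,0.5],[-0.156,0.62,0.57],[-0.156,0.62,0.57]],"yaw":[0,0,0,0,0,0,0,0],"jaw":[0.1,0.1,0.1,0.1,0.1,0.1,0.1,0.1]}'
python3 -m jog '{"translation":[[0,0,0],[0,0,0],[0,0,0],[0,0,0],[0,0,0],[0,0,0]],"yaw":[0,0,0,0,0,0],"jaw":[1,1,1,1,1,1]}' 25
python3 -m jog '{"translation":[[0,0,-0.2],[0,0,-0.5],[0,0,-0.6],[0.05,-0.3,-0.6],[0.1,-0.6,-0.6],[0.15,-1,-0.6]],"yaw":[0,0,0,0,0,0],"jaw":[1,1,1,1,1,1]}'
```

```text
time: 32.5
position: [0.4783, -0.4282, 0.1994]
tool_rot: [-3.14, -0.016, 0.001]
ft_force: [0.3, -0.3, 0.4]
grip_width: 0.898
grip_force: 0.0
time: 33.25
position: [0.4777, -0.4303, 0.2003]
tool_rot: [3.141, 0.012, 0.001]
ft_force: [-1.0, 1.0, 5.8]
grip_width: 0.616
grip_force: 25.0
time: 34.0
position: [0.5034, -0.2461, 0.3183]
tool_rot: [-3.141, -0.011, 0.002]
ft_force: [1.3, 0.8, -1.1]
grip_width: 0.615
grip_force: 25.0
```

```bash

python3 -m jog '{"translation":[[0,-0.3,0],[0,-0.6,0],[0,-0.9,0],[0,-1,0]],"yaw":[0,0,0,0],"jaw":[1,1,1,1]}' | sed -n '2p'
python3 -m jog '{"translation":[[0,-0.3,0],[0,-0.6,0],[0,-0.9,0],[0,-1,0]],"yaw":[0,0,0,0],"jaw":[1,1,1,1]}' | sed -n '2p'
python3 -m jog '{"translation":[[0,-0.3,0],[0,-0.6,0],[0,-0.9,0],[0,-1,0],[0,-1,0]],"yaw":[0,0,0,0,0],"jaw":[1,1,1,1,1]}' | sed -n '2p'
python3 -c "
from h import *
goto(.5028,.366,.2145,.5)"
```

```text
position: [0.5014, -0.0433, 0.3186]
position: [0.4992, 0.1564, 0.3187]
position: [0.4978, 0.3538, 0.3181]
t 35.62 pos [0.4978 0.3538 0.3181] ang 0.68 tilt [-0.0028  0.0002] -> shift frac [ 0.0271 -0.0608  0.5178] yaw frac 0.001
```

```bash

python3 -m jog '{"translation":[[0.027,-0.061,0],[0.027,-0.061,0],[0.027,-0.061,0.15],[0.027,-0.061,0.3],[0.027,-0.061,0.41],[0.027,-0.061,0.41],[0.027,-0.061,0.41]],"yaw":[0,0,0,0,0,0,0],"jaw":[1,1,1,1,1,1,1]}' | sed -n '2p;4p'
python3 look.py s1 hole_saw
python3 -c "
import pickle
from h import *
goto(.5028,.366,.2145,.5)
p=pickle.load(open('s1.pkl','rb'))
print(proj(p,[[.5378,.366,.0175],[.5028,.366+.035,.0175],[.5028,.366-.035,.0175]]).round(1))"
```

```text
position: [0.5049, 0.3646, 0.2386]
ft_force: [0.3, 0.5, -1.5]
s1 hole_saw 0.67 [252. 234.] 7004 [0.49  0.363 0.03 ]
t 36.6 pos [0.5049 0.3647 0.2389] ang 0.44 tilt [0.0019 0.0013] -> shift frac [-0.0106 -0.0062  0.1222] yaw frac -0.0003
[[251.2 168.5]
 [202.9 215.6]
 [299.1 216.4]]
```

View pics/s1.png

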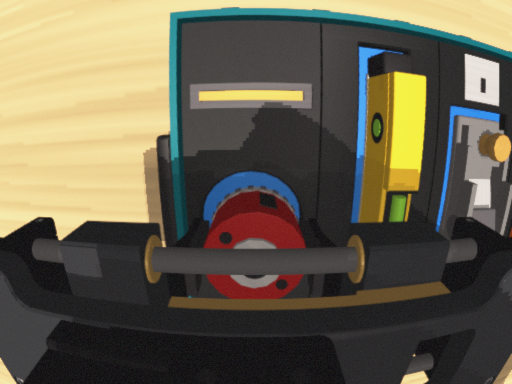

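The blue arc (top at (251,171), sides 204 and 300) matches the predicted circle, and the saw is over it. Lowering.

```bash

python3 -m jog '{"translation":[[-0.01,-0.006,0.04],[-0.01,-0.006,0.08],[-0.01,-0.006,0.11],[-0.01,-0.006,0.11],[-0.01,-0.006,0.11]],"yaw":[0,0,0,0,0],"jaw":[1,1,1,1,1]}' | sed -n '2p;4p'
python3 -m jog '{"translation":[[0,0,0.005],[0,0,0.005]],"yaw":[0,0],"jaw":[1,1]}' | sed -n '2p;4p'
python3 -m jog '{"translation":[[0,0,0.005],[0,0,0.005]],"yaw":[0,0],"jaw":[1,1]}' | sed -n '2p;4p'
```

```text
position: [0.5025, 0.3655, 0.2154]
ft_force: [-0.2, -0.4, -1.9]
position: [0.5024, 0.3654, 0.2145]
ft_force: [-0.2, 0.3, -0.6]
position: [0.5025, 0.3656, 0.2142]
ft_force: [-1.6, -1.6, 5.2]
```

Contact. Release, lift, back off toward the base side and check.

```bash

python3 -m jog '{"translation":[[0,0,0],[0,0,0],[0,0,0],[0,0,-0.1],[0,0,-0.3],[0,0,-0.5],[0,0,-0.6]],"yaw":[0,0,0,0,0,0,0],"jaw":[0.3,0.2,0.2,0.2,0.2,0.2,0.2]}' | sed -n '2p;4,6p'
python3 -m jog '{"translation":[[-0.3,0.3,-0.3],[-0.5,0.6,-0.3],[-0.5,0.75,-0.3],[-0.5,0.75,-0.3],[-0.5,0.75,-0.3]],"yaw":[0,0,0,0,0],"jaw":[0.2,0.2,0.2,0.2,0.2]}' | sed -n '1,2p'
python3 look.py f1 block_plane,torpedo_level,tape_measure,hole_saw,screw_box
python3 - <<'E'
from h import *
q=shot("scene"); 
cv2.imwrite("pics/f1c.png",np.hstack([cv2.imread("pics/f1.png")[:250,:430],cv2.resize(q["pixels"][120:310,80:400],(370,250),interpolation=2)]))
E
```

```text
position: [0.5026, 0.3663, 0.3371]
ft_force: [-0.1, 0.6, -0.6]
grip_width: 0.799
grip_force: 0.0
time: 39.22
position: [0.4037, 0.2145, 0.3939]
f1 block_plane 0.59 [282.  88.] 6060 [0.504 0.182 0.03 ]
f1 block_plane 0.26 [198.  88.] 4712 [0.499 0.276 0.03 ]
f1 torpedo_level 0.68 [201.  88.] 4868 [0.498 0.276 0.03 ]
f1 torpedo_level 0.68 [136. 116.] 11114 [0.493 0.358 0.03 ]
f1 torpedo_level 0.24 [280.  88.] 5909 [0.504 0.182 0.03 ]
f1 tape_measure 0.87 [361.  91.] 2359 [0.505 0.087 0.03 ]
f1 hole_saw 0.92 [123.  95.] 2154 [0.503 0.37  0.03 ]
```

View pics/f1c.png

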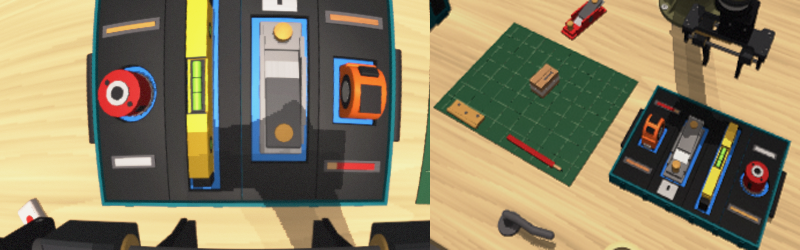

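All four tools sit in their cut-outs: saw (123,93), level (200,88), plane (282,88), tape (361,91). Each was set down with contact at the measured floor height. The screw box is still standing on the mat and the red plane is untouched.

```bash
python3 -c "
from bench import ctrl
print(ctrl.close_job())"
```

```text
the job is handed in; nothing more can be done
None
```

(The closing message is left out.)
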